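# Clamp a block with one knob of a crowded three-station fixture

### The arm

A 7-joint arm with a two-finger parallel gripper is mounted at the origin on a cart in front of the work surface, level with it; the furniture and walls round the work are solid. World frame = base frame: x ahead of the robot, y to its left, z up, the work surface at z = 0. Lengths are in m, angles in rad, forces in N, time in s.
With the tool pointing down it reaches from about 0.35 to 0.9 m from the base axis. Payload 8.1 kg.
Tool frame: the origin (TCP) lies midway between the tips of the shut fingers; the grasp point (between the pads) lies 19 mm behind it; z points along the fingers, x is the direction in which the jaws open and shut, and the axes are right-handed (so a half turn about z gives the same grasp; the last joint's range is limited). The gripper opens to 92 mm and grips with 3 to 60 N. Pads are 19 mm wide; open, the fingers measure 130 mm over their backs; the gripper's body (75 mm by 190 mm) begins 47 mm behind the grasp point.
Start: joints at [-1.329, 0.434, 0.025, 1.573, -0.012, 1.134, -0.075], TCP at [0.211, 0.588, 0.206] pointing down, gripper open.
Joint ranges: [-2.62, 2.62], [-0.44, 2.09], [-1.27, 1.32], [0.08, 2.57], [-1.32, 4.46], [0.12, 2], [-2.74, 2.74]. Speed limits (rad/s): [2.22, 2.22, 3.01, 3.01, 3.14, 3.14, 3.14].

### API

Orientations are given as a rotation vector (axis times angle).
In Python, from cell import arm gives the robot as it stands.
- The arm moves only by the tool jog_arm, never from a script. Its argument "commands" is a list of rows, each an object with "translation": the shift along the tool's x, y, z in mm, a list of three; "turn": the turn, a rotation vector about the tool's x, y, z in rad, a list of three. A call has 1 to 12 rows; each row is the pose to reach, as a shift and turn from the pose commanded when the call began, along the tool's axes at that moment; what a row does not reach only later rows make up. A row lasts 1/12 s, in which the tool goes at most 41.7 mm and 7.16 degrees, less where a joint would pass 70% of its speed; a pose out of reach is approached as far as the arm can. A call with a gripper value outside its range is refused whole. "claw" is the closure, from -1 (fully open) to 1 (shut), so that 0 is half open, set as the call begins (left out, the last holds). The fingers move at their own pace and stop on an object; "grip_force" is the grip in N (left out, the last holds). Time passes only in rows, so rows that repeat a pose let the fingers close. It gives the time, the measured TCP pose, the force and the opening at its end, in the units of the state.
- arm.observe(): the state, without advancing time (a new reading comes with each control period).
- arm.get_image(name): name is "scene" or "top" or "wrist"; returns the picture (480x640x3 uint8, blue, green, red); there is no depth.
- arm.camera_info(name): a dict with "vertical_fov" (degrees; the focal length in pixels is half the picture's height over the tangent of half this angle, whatever the lens; pixels are square), "cx", "cy" (the principal point, pixels), "eye" and "rotation" of the camera in the world. Camera axes: x right, y up, looking along -z (the intrinsics and any distortion apply to the point x, -y, -z); pixel columns grow to the right and rows downward; lengths in m; the calibration is good to about 2 mm. A picture is of the moment at which its call begins: read the wrist's pose just before it. camera_info takes no time and is no camera call; for the wrist camera it gives the pose at the moment of the call.
- arm.sign_off(): hands the job in, once; it reports no verdict.
Trained networks look in the newest picture that a camera, given by its name, has taken for a name from the list of things; names that differ only in an ending like _2 or _b are one class to them, and where a whole thing is asked for, a point or a joint stands for the part that bears it (a point fixed in the world has none). Each returns a list of dicts, best first, with "confidence" (0 to 1); they miss things now and then, are a little off and sometimes report something else, mostly with a low value. They report only what shows in the picture. A call takes as long as a camera call.
- arm.trace(camera, query): "region" (480x640 bool, what is visible of it) and "box" ([left, top, width, height] in pixels, round what is visible of it).
- arm.landmark_of(camera, query): "at" ([column, row] in pixels: a listed point, or the origin of a listed thing).
The state is a dict: "clock": time; "joints": joint angles; "dq": joint speeds; "joint_efforts": joint torques, N m; "position": TCP position; "ee_rot": TCP orientation; "force": force on the tool from outside, world axes, zero at the start; "ft_torque": the same for the moment, N m; "width": opening from 0.0 (shut) to 1.0 (fully open).
Only numpy, scipy, OpenCV 4.12 (cv2) and the standard library are available. Lean on these libraries where they do the work, as an engineer would, in place of code of your own. Each camera call takes 0.05 s, during which the arm holds its last target. There are 200 camera calls.

### The job

Lay the loose metal block lengthwise (long side pointing from jaw to stop) on the rubber pad in the empty nest of the clamping fixture, let go of it, and then turn that nest's knob clockwise until its jaw has pushed the block against the spring stop and holds it lightly, with about 10 N; then let go. The part is easily bruised, so never squeeze it hard, do not brush the other two knobs, and leave the bushes in the other nests where they are.

Things in the scene. Friction and masses are not known exactly. Their poses are not given: they have to be found in the camera images.
- block_c (a point): Centre of the loose plain block (half-way up, 10 mm over its underside): 30 mm along its x, 45 mm along its y, 20 mm high, 0.07 kg, two dark screw holes in its top. It starts flat on the table, left of the fixture. Pinch it across its 30 mm width.
- block: The same block; origin at the centre of its underside.
- fixture: Fixed clamping fixture: aluminium plate 190 x 200 mm, 12 mm thick. Origin on the table near its middle; x from the knobs to the stop (away from the robot), y left, z up. A housing (x -95 to -33 mm, top 36 mm over the table) carries three knobs at x = -64 mm, y = +60, 0, -60 mm. Each knob drives its own steel jaw (30 mm wide) along +x towards the stop, 16 mm per rad, by rack and pinion.
- stop_nominal (a point): Point of the fixture at x = 56 mm, y = 0, 24 mm over the table, in the middle of where the steel stop bar's face may stand. The bar (172 mm wide along y, top 33 mm over the table, springs behind it of 9 N per mm) crosses all nests. It was set by hand: its face at rest is anywhere 51 to 61 mm along the fixture's x, so the moment at which clamping begins must be felt.
- seat_top (a point): Centre of the top of the thin rubber pad (40 mm along x, 30 mm along y, 2 mm thick, top 14 mm over the table) in the empty nest; it marks the nest to be used. Axes as the fixture's. With the block's centre over this point and its long side along x, it clears the open jaw by at least 3 mm and the stop by at least 3 mm.
- nest0 (a point): Centre of the left nest, 14 mm over the table, straight ahead of the left knob, at x = 25 mm, y = +60 mm of the fixture; same axes. Its jaw's face (top 33 mm over the table) lies at x = -3.5 mm + 16 mm per rad of knob angle, in the fixture's frame.
- nest1 (a point): Centre of the middle nest, 14 mm over the table, straight ahead of the middle knob, at x = 25 mm, y = 0 mm of the fixture; same axes. Its jaw's face (top 33 mm over the table) lies at x = -3.5 mm + 16 mm per rad of knob angle, in the fixture's frame.
- nest2 (a point): Centre of the right nest, 14 mm over the table, straight ahead of the right knob, at x = 25 mm, y = -60 mm of the fixture; same axes. Its jaw's face (top 33 mm over the table) lies at x = -3.5 mm + 16 mm per rad of knob angle, in the fixture's frame.
- knob0: The left knob, black, vertical axis; origin on the axis at its underside, 37 mm over the table. On a disc 36 mm wide, 8 mm high stands a grip bar 34 mm long (knob's x), 14 mm thick (knob's y), from 8 to 38 mm over the origin; pinch it across the 14 mm. At angle 0 (jaw open) its x points 0.75 rad counter-clockwise of the fixture's x. Do not touch it if the pad is in another nest.
- knob1: The middle knob, like the left one. Each knob starts at 0 to 0.15 rad and turns clockwise (seen from above) up to 2.0 rad. Do not touch it if the pad is in another nest.
- knob2: The right knob, like the left one. Friction of every knob: 0.30 N m while it turns; when it is held still this fades within a moment, and when let go it stays put. Each newton of clamping adds 0.016 N m to the moment on the knob, turning or held still (0.16 N m at 10 N). Do not touch it if the pad is in another nest.
- bush_a_c (a point): Centre (half-way up) of a loose cream bush, 24 mm across, 25 mm high, standing in one of the nests that have no pad.
- bush_b_c (a point): Centre (half-way up) of a loose cream bush, 24 mm across, 25 mm high, standing in one of the nests that have no pad.

How it is judged:
By the outcome, as a careful person would: the job done as asked, in the order asked, and still so for the second after the job is handed in, with the robot touching nothing.
It also fails if it takes over 64 s, if anything falls off the work surface, if the arm or the gripper's body presses on something with over 40 N, if the wrist force passes 120 N, or if a joint passes its speed limit or range.

## Working session

There is one attempt and no reset: what is moved stays moved. The work goes in short steps, Python scripts to look and compute and a tool call to move; the robot and the scene stay as the last step left them, time stands still between calls to the robot, and variables do not carry over. Pictures are saved under pics/ and viewed, about 8 in all and at most 12, crops included, and the job is handed in when it is done.

Besides the shell and the picture viewer there is one more tool, called after "Request:" as name([rows], argument=value, ...), one row to a line, values as JSON. jog_arm: Moves the arm, as the interface text tells. Its arguments: {"type":"object","properties":{"commands":{"type":"array","items":{"type":"object","properties":{"translation":{"type":"array","items":{"type":"number"}},"turn":{"type":"array","items":{"type":"number"}}}}},"claw":{"type":"number"},"grip_force":{"type":"number"}},"required":["commands"]}

```bash
ls; mkdir -p pics; cat > h.py <<'E'
import numpy as np, cv2
from cell import arm
from scipy.spatial.transform import Rotation as R
def ray(cam,px,info=None):
    i=info or arm.camera_info(cam); f=240/np.tan(np.radians(i["vertical_fov"])/2)
    p=np.array(px,float)
    D=i.get("distortion")
    if D is not None:
        K=np.array([[f,0,i["cx"]],[0,f,i["cy"]],[0,0,1.]])
        n=cv2.undistortPoints(p.reshape(1,1,2),K,np.array(D,float)).ravel()
    else: n=(p-[i["cx"],i["cy"]])/f
    d=np.array(i["rotation"]).reshape(3,3)@np.array([n[0],-n[1],-1]); return np.array(i["eye"]),d
def at(cam,px,z,info=None):
    e,d=ray(cam,px,info); return e+d*(z-e[2])/d[2]
E
python3 - <<'E'
from h import *
s=arm.observe(); print({k:np.round(v,3).tolist() for k,v in s.items()})
for c in("top","scene"):
    print(c,arm.camera_info(c)); im=arm.get_image(c); cv2.imwrite(f"pics/{c}0.png",im)
print(arm.camera_info("wrist"))
Z=dict(block_c=.01,seat_top=.014,nest0=.014,nest1=.014,nest2=.014,knob0=.037,knob1=.037,knob2=.037,stop_nominal=.024,fixture=0,bush_a_c=.027,bush_b_c=.027)
for q,z in Z.items():
    for c in("top","scene"):
        for r in arm.landmark_of(c,q)[:2]:
            print(q,c,np.round(r["at"],1),round(r["confidence"],2),np.round(at(c,r["at"],z),4))
E
```

```text
pics
{'clock': 0.0, 'joints': [-1.329, 0.435, 0.025, 1.574, -0.012, 1.134, -0.075], 'dq': [-0.001, -0.002, -0.003, 0.001, -0.002, 0.001, -0.002], 'joint_efforts': [-0.0, -66.784, 0.985, -31.447, -0.061, 0.043, 0.0], 'position': [0.211, 0.588, 0.205], 'ee_rot': [2.569, 1.807, -0.002], 'force': [-0.113, 0.179, -0.08], 'ft_torque': [0.021, 0.013, 0.015], 'width': 1.001}
top {'vertical_fov': 56.50060156259728, 'cx': 323.6929615068772, 'cy': 246.22490038604911, 'eye': array([0.33906578, 0.099381  , 0.90032112]), 'rotation': array([ 0.17297167, -0.19629109, -1.65124878])}
scene {'vertical_fov': 47.30406540272397, 'cx': 316.2285519262518, 'cy': 235.9970761597359, 'eye': array([-0.00496356, -0.2900543 ,  0.60487103]), 'rotation': array([ 0.84161999, -0.40694949, -0.88077146])}
{'vertical_fov': 62.3143435294295, 'cx': 316.7424590732006, 'cy': 239.33561442757116, 'eye': array([0.14643982, 0.61078394, 0.38537645]), 'rotation': array([-0.22706075, -0.15842214,  1.21860703])}Traceback (most recent call last):
  File "<stdin>", line 10, in <module>
  File "h.py", line 14, in at
    e,d=ray(cam,px,info); return e+d*(z-e[2])/d[2]
        ~~~^^^^^^^^^^^^^
  File "h.py", line 12, in ray
    d=np.array(i["rotation"]).reshape(3,3)@np.array([n[0],-n[1],-1]); return np.array(i["eye"]),d
      ~~~~~~~~~~~~~~~~~~~~~~~~~~~~~~~^^^^^
ValueError: cannot reshape array of size 3 into shape (3,3)
```

```bash
sed -i 's/np.array(i\["rotation"\]).reshape(3,3)/R.from_rotvec(i["rotation"]).as_matrix()/' h.py
python3 - <<'E'
from h import *
Z=dict(block_c=.01,seat_top=.014,nest0=.014,nest1=.014,nest2=.014,knob0=.037,knob1=.037,knob2=.037,stop_nominal=.024,bush_a_c=.027)
for q,z in Z.items():
    for c in("top","scene"):
        for r in arm.landmark_of(c,q)[:2]:
            print(q,c,np.round(r["at"],1),round(r["confidence"],2),np.round(at(c,r["at"],z),4))
for c in("top","scene"):
    for r in arm.trace(c,"block")[:2]:
        m=r["region"].astype(np.uint8); print(c,r["confidence"],r["box"],cv2.minAreaRect(cv2.findNonZero(m)))
a=cv2.imread("pics/top0.png");cv2.imwrite("pics/top0b.png",a)
E
```

```text
block_c top [245.6 289.7] 0.94 [0.4736 0.2404 0.01  ]
block_c top [242.6 288.7] 0.61 [0.4761 0.2462 0.01  ]
block_c scene [235.5 261. ] 0.83 [0.4652 0.2341 0.01  ]
block_c scene [230.3 254. ] 0.59 [0.4735 0.2537 0.01  ]
seat_top top [401.6 239.3] 0.56 [ 0.5484 -0.0834  0.014 ]
seat_top scene [431.8 308.2] 0.67 [ 0.5507 -0.0822  0.014 ]
seat_top scene [389.3 304.2] 0.21 [ 0.5217 -0.0266  0.014 ]
nest0 top [373.8 238.5] 0.75 [ 0.5551 -0.0269  0.014 ]
nest0 top [342.7 241.2] 0.71 [0.555  0.0372 0.014 ]
nest0 scene [394.1 290.7] 0.98 [ 0.551 -0.018  0.014]
nest0 scene [428.9 309.7] 0.84 [ 0.5455 -0.0801  0.014 ]
nest1 top [373.8 238.5] 0.75 [ 0.5551 -0.0269  0.014 ]
nest1 top [342.7 241.2] 0.71 [0.555  0.0372 0.014 ]
nest1 scene [394.1 290.7] 0.98 [ 0.551 -0.018  0.014]
nest1 scene [428.9 309.7] 0.84 [ 0.5455 -0.0801  0.014 ]
nest2 top [373.8 238.5] 0.75 [ 0.5551 -0.0269  0.014 ]
nest2 top [342.7 241.2] 0.71 [0.555  0.0372 0.014 ]
nest2 scene [394.1 290.7] 0.98 [ 0.551 -0.018  0.014]
nest2 scene [428.9 309.7] 0.84 [ 0.5455 -0.0801  0.014 ]
knob0 top [374.8 280.8] 0.85 [ 0.4647 -0.0157  0
[... 630 characters left out ...]
p [369.5 223.5] 0.68 [ 0.5848 -0.0203  0.024 ]
stop_nominal scene [407.1 274.6] 0.81 [ 0.5846 -0.0212  0.024 ]
stop_nominal scene [395.6 287. ] 0.71 [ 0.55   -0.0205  0.024 ]
bush_a_c top [371.3 239.8] 0.52 [ 0.5497 -0.0197  0.027 ]
bush_a_c top [340.6 240.1] 0.35 [0.5545 0.0421 0.027 ]
bush_a_c scene [398.1 284.8] 0.68 [ 0.5535 -0.0226  0.027 ]
top 0.89 [231.8, 277.2, 20.8, 23.1] ((243.3076934814453, 288.4615173339844), (16.641006469726562, 22.742706298828125), 56.3099365234375)
scene 0.97 [221.6, 246.4, 27.4, 22.1] ((234.5, 255.0), (20.0, 29.0), 90.0)
scene 0.71 [294.4, 246.1, 179.7, 133.7] ((381.861572265625, 304.5076904296875), (152.27810668945312, 107.9439697265625), 31.200515747070312)
```

View pics/top0.png

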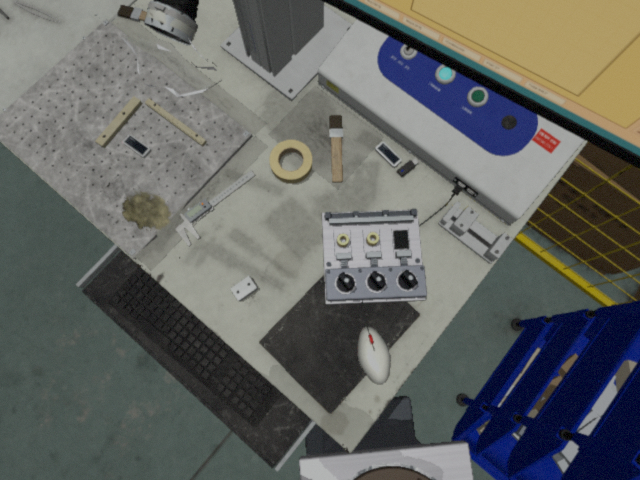

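Pad is in the right nest (px 401,239), bushes in the left and middle nests (343,240; 373,239), knobs at (345,281), (376,281), (408,279), and the block at (244,288). Next, a move towards the block for a wrist look.

```bash
cat >> h.py <<'E'
def down(yaw): return R.from_euler('z',yaw)*R.from_euler('x',np.pi)
def plan(p,yaw):
    "shift (mm) and turn from the measured pose to TCP p with tool x at world angle yaw"
    s=arm.observe(); r=R.from_rotvec(s["ee_rot"])
    print("shift",np.round(r.inv().apply(np.array(p)-s["position"])*1000,1),"turn",np.round((r.inv()*down(yaw)).as_rotvec(),3),"yaw now",np.round(np.arctan2(*r.as_matrix()[[1,0],0]),3))
E
python3 - <<'E'
from h import *
s=arm.observe(); r=R.from_rotvec(s["ee_rot"]); i=arm.camera_info("wrist")
print("cam in tool",r.inv().apply(i["eye"]-s["position"]), "view dir world",-R.from_rotvec(i["rotation"]).as_matrix()[:,2], "in tool", r.inv().apply(-R.from_rotvec(i["rotation"]).as_matrix()[:,2]))
plan([.46,.24,.13],1.57)
plan([.46,.24,.13],1.2)
E
```

```text
cam in tool [-0.0004472  -0.06865592 -0.17995769] view dir world [ 0.2419042  -0.08646544 -0.9664399 ] in tool [3.46467104e-04 2.56878826e-01 9.66443557e-01]
shift [-243.7  351.8   76.1] turn [ 0.    -0.    -0.344] yaw now 1.226
shift [-243.7  351.8   76.1] turn [ 0.    -0.     0.026] yaw now 1.226
```

Request:
jog_arm([
  {"translation":[-244,352,76],"turn":[0,0,-0.344]},
  {"translation":[-244,352,76],"turn":[0,0,-0.344]},
  {"translation":[-244,352,76],"turn":[0,0,-0.344]},
  {"translation":[-244,352,76],"turn":[0,0,-0.344]},
  {"translation":[-244,352,76],"turn":[0,0,-0.344]},
  {"translation":[-244,352,76],"turn":[0,0,-0.344]},
  {"translation":[-244,352,76],"turn":[0,0,-0.344]},
  {"translation":[-244,352,76],"turn":[0,0,-0.344]},
  {"translation":[-244,352,76],"turn":[0,0,-0.344]},
  {"translation":[-244,352,76],"turn":[0,0,-0.344]},
  {"translation":[-244,352,76],"turn":[0,0,-0.344]},
  {"translation":[-244,352,76],"turn":[0,0,-0.344]},
], claw=-1)

```text
clock: 2.25
position: [0.4628, 0.2341, 0.1296]
ee_rot: [2.23, 2.21, -0.002]
force: [-0.0, -0.4, -0.0]
width: 0.999
```

```bash
python3 - <<'E'
from h import *
s=arm.observe(); print(s["clock"],np.round(s["position"],4),np.abs(s["dq"]).max())
i=arm.camera_info("wrist"); im=arm.get_image("wrist"); cv2.imwrite("pics/w1.png",im)
for r in arm.landmark_of("wrist","block_c")[:2]: print(r["confidence"],r["at"],at("wrist",r["at"],.01,i))
for r in arm.trace("wrist","block")[:1]:
    m=r["region"].astype(np.uint8); print(r["confidence"],r["box"],m.sum())
    c=cv2.findContours(m,0,2)[0]; c=max(c,key=cv2.contourArea).reshape(-1,2)
    w=np.array([at("wrist",p,.02,i)[:2] for p in c]); b=cv2.minAreaRect((w*1000).astype(np.float32)); print(b, cv2.boxPoints(b))
E
```

```text
2.25 [0.4628 0.2341 0.1296] 0.0726192946341831
0.8 [327.7, 241.0] [0.47515084 0.24182717 0.01      ]
0.57 [329.6, 237.8] [0.47257733 0.24331356 0.01      ]
0.71 [296.1, 211.8, 67.6, 62.7] 2516
((475.1060791015625, 242.51766967773438), (34.27714538574219, 45.66401290893555), 30.81697654724121) [[448.69055 253.34593]
 [472.0841  214.12932]
 [501.5216  231.6894 ]
 [478.12805 270.906  ]]
```

View pics/w1.png

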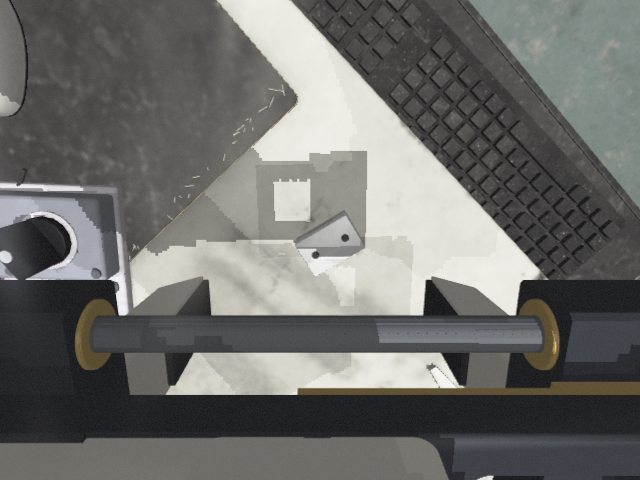

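```bash
python3 - <<'E'
from h import *
i=arm.camera_info("wrist"); im=arm.get_image("wrist"); print(arm.observe()["position"])
c=cv2.resize(im[190:300,270:390],None,fx=5,fy=5,interpolation=cv2.INTER_CUBIC); cv2.imwrite("pics/w2.png",c)
E
```

```text
[0.45950272 0.24092061 0.13033811]
```

View pics/w2.png

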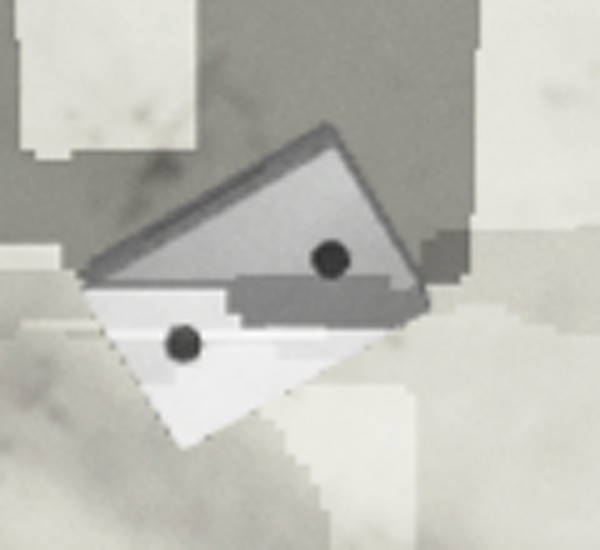

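Corners of the block's top face in the crop are (90,280), (332,148), (425,300) and (185,447), with holes at (330,259) and (184,343).

```bash
python3 - <<'E'
from h import *
i=arm.camera_info("wrist")
P=[at("wrist",np.array(c)/5+[269.6,189.6],.02,i) for c in[(90,280),(332,148),(425,300),(185,447)]]
P=np.array(P); c=P.mean(0); a=P[1]-P[0]+P[2]-P[3]; b=P[2]-P[1]+P[3]-P[0]
print(P,c,np.linalg.norm(a)/2,np.linalg.norm(b)/2,np.arctan2(a[1],a[0]),np.arctan2(b[1],b[0]))
w=np.arctan2(b[1],b[0]); 
for y in(w,w+np.pi,w-np.pi): plan([c[0],c[1],.003],y)
print(arm.observe()["joints"])
E
```

```text
[[0.47280301 0.21848947 0.02      ]
 [0.45231752 0.25500084 0.02      ]
 [0.47596853 0.26948366 0.02      ]
 [0.49978111 0.23276165 0.02      ]] [0.47521754 0.24393391 0.02      ] 0.04279441583758087 0.02911252869378156 2.114802954531852 0.5165229950526539
shift [  2.9  15.7 127.3] turn [-0.000e+00 -1.000e-03  1.055e+00] yaw now 1.571
shift [  2.9  15.7 127.3] turn [ 1.000e-03 -1.000e-03 -2.087e+00] yaw now 1.571
shift [  2.9  15.7 127.3] turn [ 1.000e-03 -1.000e-03 -2.087e+00] yaw now 1.571
[-0.63544911  0.34394493  0.06447255  1.92934179 -0.02942782  0.8687357
  1.01572971]
```

Request:
jog_arm([
  {"translation":[3,16,40],"turn":[0,0,1.055]},
  {"translation":[3,16,80],"turn":[0,0,1.055]},
  {"translation":[3,16,80],"turn":[0,0,1.055]},
  {"translation":[3,16,80],"turn":[0,0,1.055]},
  {"translation":[3,16,80],"turn":[0,0,1.055]},
  {"translation":[3,16,80],"turn":[0,0,1.055]},
  {"translation":[3,16,80],"turn":[0,0,1.055]},
  {"translation":[3,16,80],"turn":[0,0,1.055]},
  {"translation":[3,16,80],"turn":[0,0,1.055]},
  {"translation":[3,16,100],"turn":[0,0,1.055]},
  {"translation":[3,16,118],"turn":[0,0,1.055]},
  {"translation":[3,16,126],"turn":[0,0,1.055]},
])

```text
clock: 3.45
position: [0.4743, 0.2443, 0.0027]
ee_rot: [-3.036, -0.805, 0.003]
force: [-0.8, -0.2, -0.6]
width: 0.999
```

Request:
jog_arm([
  {"translation":[0,0,0]},
  {"translation":[0,0,0]},
  {"translation":[0,0,0]},
  {"translation":[0,0,0]},
  {"translation":[0,0,0]},
  {"translation":[0,0,0]},
  {"translation":[0,0,0]},
  {"translation":[0,0,0]},
  {"translation":[0,0,0]},
  {"translation":[0,0,0]},
  {"translation":[0,0,0]},
  {"translation":[0,0,0]},
], claw=1, grip_force=7)

```text
schema error: expected keys translation, turn
```

```bash
python3 - <<'E'
from h import *
s=arm.observe(); print(s["width"]*92,s["position"],s["force"],s["clock"])
# fixture: view pose behind/above, camera looking at it
plan([.47,-.06,.16],1.52)
E
```

```text
91.87000724761224 [0.47432834 0.24427075 0.00269838] [-0.7785721  -0.22337938 -0.62595777] 3.45
shift [-154.7  262.  -157.3] turn [-1.000e-03  1.000e-03 -1.002e+00] yaw now 0.518
```

Request:
jog_arm([
  {"translation":[0,0,-1],"turn":[0,0,0]},
  {"translation":[0,0,-1],"turn":[0,0,0]},
  {"translation":[0,0,-1],"turn":[0,0,0]},
  {"translation":[0,0,-1],"turn":[0,0,0]},
  {"translation":[0,0,-1],"turn":[0,0,0]},
  {"translation":[0,0,-1],"turn":[0,0,0]},
  {"translation":[0,0,-1],"turn":[0,0,0]},
  {"translation":[0,0,-1],"turn":[0,0,0]},
], claw=1, grip_force=7)

```text
clock: 4.12
position: [0.4762, 0.2426, 0.0053]
ee_rot: [-3.038, -0.8, -0.001]
force: [0.0, 0.1, -0.7]
width: 0.472
```

```bash
python3 - <<'E'
from h import *
s=arm.observe(); print(s["width"]*92,s["position"],s["force"],s["clock"])
plan([.44,-.05,.18],1.52)
E
```

```text
43.44902704438295 [0.47620003 0.24260624 0.00533385] [ 0.01847011  0.05097613 -0.67883851] 4.1167
shift [-175.5  236.8 -174.7] turn [ 0.    -0.    -1.005] yaw now 0.515
```

Request:
jog_arm([
  {"translation":[0,0,0],"turn":[0,0,0]},
  {"translation":[0,0,0],"turn":[0,0,0]},
  {"translation":[0,0,0],"turn":[0,0,0]},
  {"translation":[0,0,0],"turn":[0,0,0]},
  {"translation":[0,0,0],"turn":[0,0,0]},
  {"translation":[0,0,0],"turn":[0,0,0]},
])

```text
clock: 4.62
position: [0.4761, 0.2426, 0.0051]
ee_rot: [-3.038, -0.8, 0.0]
force: [-0.1, 0.4, 0.4]
width: 0.035
```

```bash
python3 - <<'E'
from h import *
s=arm.observe(); print(s["width"]*92,s["position"],s["force"],s["clock"])
plan([.44,-.05,.18],1.52)
E
```

```text
3.183921148518291 [0.47606229 0.24259911 0.00510649] [-0.08871949  0.44190361  0.42843439] 4.6167
shift [-175.5  236.9 -174.9] turn [-0.    -0.    -1.005] yaw now 0.515
```

Fingers shut to 3 mm, so the block was missed. I'll look with the wrist camera.

```bash
python3 - <<'E'
from h import *
im=arm.get_image("wrist"); cv2.imwrite("pics/w3.png",im)
E
```

```text
(no output)
```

View pics/w3.png

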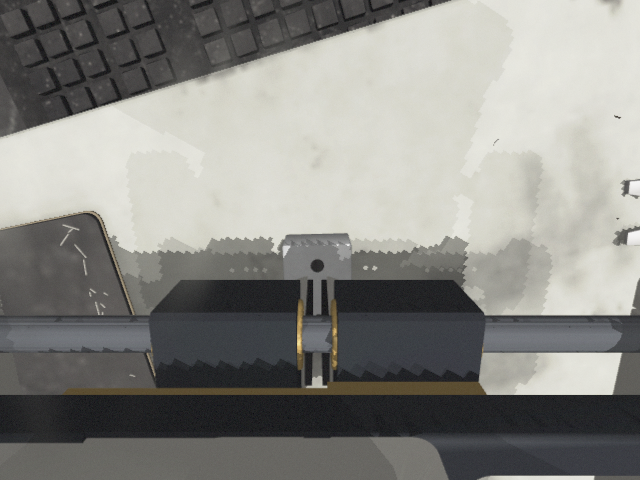

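```bash
python3 - <<'E'
from h import *
s=arm.observe(); r=R.from_rotvec(s["ee_rot"]); i=arm.camera_info("wrist")
f=240/np.tan(np.radians(i["vertical_fov"])/2)
for n,p in dict(left=(284,244),right=(350,244),hole=(317,265.5)).items():
    w=at("wrist",p,.02,i); print(n,w,"tool mm",r.inv().apply(w-s["position"])*1000)
print("width scale",66/f, "dist for 30mm",.03*f/66, s["width"])
Rc=R.from_rotvec(i["rotation"])
for t in([0,0,0],[0,0,-19e-3]):
    c=Rc.inv().apply(r.apply(t)+s["position"]-i["eye"]); print("tcp px",i["cx"]+f*c[0]/-c[2],i["cy"]-f*c[1]/-c[2])
E
```

```text
left [0.45261581 0.2552092  0.02      ] tool mm [-14.19125869 -22.56248362 -14.88757445]
right [0.47741007 0.26923706 0.02      ] tool mm [ 14.29621631 -22.56191714 -14.88753344]
hole [0.46982641 0.25371715 0.02      ] tool mm [  0.053185   -12.78870082 -14.88758973]
width scale 0.16626509117600183 dist for 30mm 0.18043474903726575 0.016204830852777876
tcp px 316.88523762957306 280.7754881629954
tcp px 316.87905389945576 296.3593059225711
```

```bash
python3 - <<'E'
from h import *
s=arm.observe(); r=R.from_rotvec(s["ee_rot"]); i=arm.camera_info("wrist")
o=r.inv().apply(i["eye"]-s["position"]); ro=r.inv()*R.from_rotvec(i["rotation"])
r1=down(1.571); i1=dict(i); i1["eye"]=r1.apply(o)+[.4595,.2409,.1303]; i1["rotation"]=(r1*ro).as_rotvec()
def tri(A,B):
    M=np.zeros((3,3));v=np.zeros(3)
    for e,d in(A,B):
        d=d/np.linalg.norm(d);Q=np.eye(3)-np.outer(d,d);M+=Q;v+=Q@e
    return np.linalg.solve(M,v)
for a,b in(((335.6,241.4),(317,265.5)),((336,219.2),(284,244)),((354.6,249.6),(350,244))):
    print(tri(ray("wrist",a,i1),ray("wrist",b,i)))
print(s["joints"],i1["eye"],i["eye"])
E
```

```text
[0.46902031 0.25483091 0.02351525]
[0.45262123 0.25515931 0.01981405]
[0.47677139 0.26945963 0.02019161]
[-0.78906692  0.55981038  0.3004638   2.01267624 -0.27879774  0.6078493
  0.2133687 ] [0.39097614 0.24091594 0.31025785] [0.44236005 0.30221395 0.18507047]
```

```bash
python3 - <<'E'
import cv2,numpy as np
a=cv2.imread("pics/w3.png")[225:400,230:410]; b=cv2.imread("pics/w1.png")[260:400,100:540]
a=cv2.resize(a,None,fx=3.3,fy=3.3); b=cv2.resize(b,(800,255))
o=np.zeros((600,800,3),np.uint8); o[:340,:594]=a[:340]; o[345:]=b
o=(255*(o/255.)**.5).astype(np.uint8); cv2.imwrite("pics/z1.png",o)
E
```

```text
(no output)
```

View pics/z1.png

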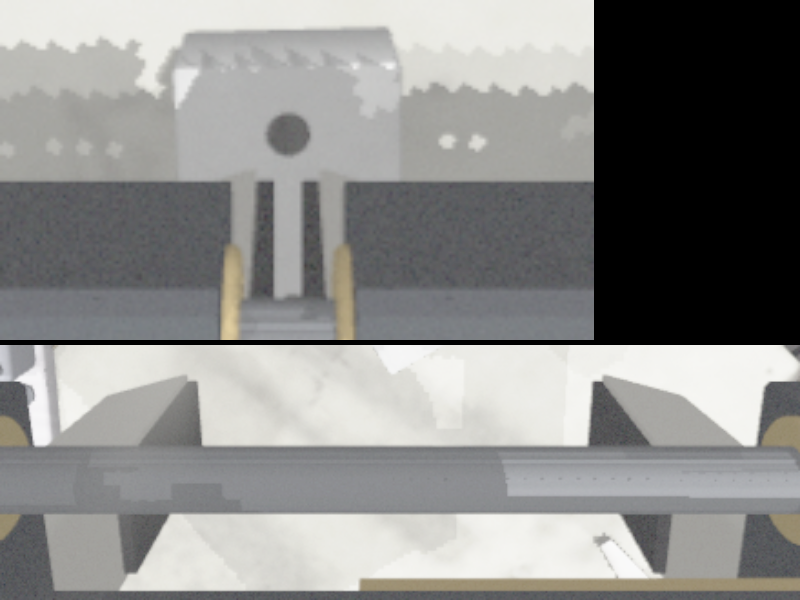

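Geometry check: the fingertips show about 17 mm nearer to the camera than the reported TCP should be. They closed above the block, which is otherwise centred and undisturbed. I'll reopen and descend by feel.

Request:
jog_arm([
  {"translation":[0,0,0],"turn":[0,0,0]},
  {"translation":[0,0,0],"turn":[0,0,0]},
  {"translation":[0,0,0],"turn":[0,0,0]},
  {"translation":[0,0,0],"turn":[0,0,0]},
  {"translation":[0,0,0],"turn":[0,0,0]},
  {"translation":[0,0,0],"turn":[0,0,0]},
  {"translation":[0,0,0],"turn":[0,0,0]},
  {"translation":[0,0,0],"turn":[0,0,0]},
  {"translation":[0,0,0],"turn":[0,0,0]},
  {"translation":[0,0,0],"turn":[0,0,0]},
], claw=-0.3)

```text
clock: 5.5
position: [0.4761, 0.2426, 0.0051]
ee_rot: [-3.038, -0.8, 0.0]
force: [0.3, 0.5, -0.6]
width: 0.639
```

Request:
jog_arm([
  {"translation":[0,0,2],"turn":[0,0,0]},
  {"translation":[0,0,4],"turn":[0,0,0]},
  {"translation":[0,0,4],"turn":[0,0,0]},
  {"translation":[0,0,4],"turn":[0,0,0]},
])

```text
clock: 5.83
position: [0.4759, 0.2425, 0.0009]
ee_rot: [3.038, 0.8, -0.001]
force: [-0.1, -0.7, 0.1]
width: 0.651
```

Request:
jog_arm([
  {"translation":[0,0,2],"turn":[0,0,0]},
  {"translation":[0,0,2],"turn":[0,0,0]},
  {"translation":[0,0,2],"turn":[0,0,0]},
])

```text
clock: 6.08
position: [0.476, 0.2425, -0.001]
ee_rot: [3.038, 0.8, -0.0]
force: [-0.7, 0.1, 0.8]
width: 0.649
```

Request:
jog_arm([
  {"translation":[0,0,2],"turn":[0,0,0]},
  {"translation":[0,0,3],"turn":[0,0,0]},
  {"translation":[0,0,3],"turn":[0,0,0]},
  {"translation":[0,0,3],"turn":[0,0,0]},
])

```text
clock: 6.42
position: [0.476, 0.2425, -0.004]
ee_rot: [3.038, 0.8, -0.0]
force: [-0.4, 0.7, -0.2]
width: 0.647
```

Request:
jog_arm([
  {"translation":[0,0,2],"turn":[0,0,0]},
  {"translation":[0,0,3],"turn":[0,0,0]},
  {"translation":[0,0,3],"turn":[0,0,0]},
  {"translation":[0,0,3],"turn":[0,0,0]},
])

```text
clock: 6.75
position: [0.4761, 0.2425, -0.007]
ee_rot: [3.038, 0.8, -0.0]
force: [-0.1, -0.5, -0.1]
width: 0.646
```

Request:
jog_arm([
  {"translation":[0,0,1],"turn":[0,0,0]},
  {"translation":[0,0,2],"turn":[0,0,0]},
  {"translation":[0,0,2],"turn":[0,0,0]},
  {"translation":[0,0,2],"turn":[0,0,0]},
])

```text
clock: 7.08
position: [0.476, 0.2426, -0.0089]
ee_rot: [3.038, 0.8, -0.0]
force: [0.7, -0.1, -0.1]
width: 0.648
```

Request:
jog_arm([
  {"translation":[0,0,1],"turn":[0,0,0]},
  {"translation":[0,0,2],"turn":[0,0,0]},
  {"translation":[0,0,2],"turn":[0,0,0]},
  {"translation":[0,0,2],"turn":[0,0,0]},
])

```text
clock: 7.42
position: [0.476, 0.2425, -0.011]
ee_rot: [3.038, 0.8, -0.0]
force: [-0.5, -0.4, -0.1]
width: 0.65
```

Request:
jog_arm([
  {"translation":[0,0,0],"turn":[0,0,0]},
  {"translation":[0,0,0],"turn":[0,0,0]},
  {"translation":[0,0,0],"turn":[0,0,0]},
  {"translation":[0,0,0],"turn":[0,0,0]},
  {"translation":[0,0,0],"turn":[0,0,0]},
  {"translation":[0,0,0],"turn":[0,0,0]},
  {"translation":[0,0,0],"turn":[0,0,0]},
  {"translation":[0,0,0],"turn":[0,0,0]},
], claw=1, grip_force=7)

```text
clock: 8.08
position: [0.4761, 0.2426, -0.0108]
ee_rot: [-3.038, -0.8, -0.0]
force: [0.8, 0.3, 0.4]
width: 0.325
```

```bash
python3 - <<'E'
from h import *
s=arm.observe(); print(s["width"]*92,s["position"],s["force"],s["clock"])
E
```

```text
29.939201977317047 [ 0.4761069   0.24256359 -0.01084245] [0.79928457 0.26119967 0.35893455] 8.0833
```

Request:
jog_arm([
  {"translation":[0,0,-20],"turn":[0,0,0]},
  {"translation":[0,0,-60],"turn":[0,0,0]},
  {"translation":[0,0,-100],"turn":[0,0,0]},
  {"translation":[-10,30,-135],"turn":[0,0,-0.12]},
  {"translation":[-18,65,-155],"turn":[0,0,-0.24]},
  {"translation":[-25,100,-171],"turn":[0,0,-0.36]},
  {"translation":[-35,140,-171],"turn":[0,0,-0.48]},
  {"translation":[-44,180,-171],"turn":[0,0,-0.6]},
  {"translation":[-53,220,-171],"turn":[0,0,-0.72]},
  {"translation":[-62,256,-171],"turn":[0,0,-0.84]},
  {"translation":[-71,296,-171],"turn":[0,0,-0.95]},
  {"translation":[-71,296,-171],"turn":[0,0,-1.005]},
])

```text
clock: 9.08
position: [0.5607, -0.058, 0.1604]
ee_rot: [2.276, 2.161, -0.003]
force: [-0.3, -1.1, -0.6]
width: 0.322
```

Request:
jog_arm([
  {"translation":[0,0,0],"turn":[0,0,0]},
  {"translation":[0,0,0],"turn":[0,0,0]},
  {"translation":[0,0,0],"turn":[0,0,0]},
  {"translation":[0,0,0],"turn":[0,0,0]},
])

```text
clock: 9.42
position: [0.5597, -0.0481, 0.1599]
ee_rot: [-2.275, -2.165, -0.0]
force: [-0.5, -0.0, -1.5]
width: 0.325
```

```bash
python3 - <<'E'
from h import *
s=arm.observe(); print(s["width"]*92,s["position"],s["ee_rot"],s["force"],s["clock"],np.abs(s["dq"]).max())
i=arm.camera_info("wrist"); print(i["eye"],i["rotation"]); im=arm.get_image("wrist"); cv2.imwrite("pics/w4.png",im)
for q,z in dict(knob2=.037,seat_top=.014,nest1=.014,stop_nominal=.024,bush_a_c=.027,block_c=.15).items():
    for r in arm.landmark_of("wrist",q)[:3]: print(q,round(r["confidence"],2),np.round(r["at"],1),at("wrist",r["at"],z,i))
E
```

```text
29.87128171208412 [ 0.55970574 -0.04807228  0.15994417] [-2.27526159e+00 -2.16487409e+00 -2.43581302e-04] [-4.80812931e-01 -1.38307350e-03 -1.52712922e+00] 9.4167 0.006797442889322205
[ 0.49104899 -0.04537354  0.3399578 ] [-0.20608478 -0.19841492  1.51147169]
knob2 0.95 [354.1  89.2] [ 0.46138077 -0.01657525  0.037     ]
knob2 0.91 [436.3  90.6] [0.46526173 0.04239816 0.037     ]
knob2 0.73 [269.3  89.1] [ 0.45828991 -0.07734439  0.037     ]
seat_top 0.93 [274.9 205.1] [ 0.5463501  -0.08241504  0.014     ]
nest1 0.94 [347.8 207.2] [ 0.55115113 -0.02199856  0.014     ]
nest1 0.56 [418.9 206.1] [0.55318884 0.03707747 0.014     ]
stop_nominal 0.73 [347.9 247.6] [ 0.5831923  -0.02364292  0.024     ]
bush_a_c 0.77 [346.8 207.3] [ 0.54879494 -0.02373099  0.027     ]
block_c 0.92 [316.8 289.2] [ 0.56780696 -0.0488786   0.15      ]
block_c 0.76 [316.  300.1] [ 0.57379921 -0.04959082  0.15      ]
```

View pics/w4.png

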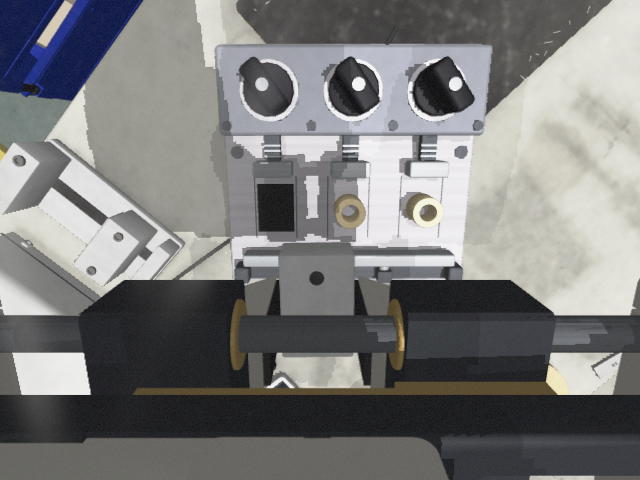

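```bash
python3 - <<'E'
from h import *
s=arm.observe(); r=R.from_rotvec(s["ee_rot"]); i=arm.camera_info("wrist")
L={(-64,0):((354.1,89.2),.037),(-64,60):((436.3,90.6),.037),(-64,-60):((269.3,89.1),.037),(25,-60):((275.5,206),.014),(25,0):((347.8,207.2),.014),(25,60):((418.9,206.1),.014),(56,0):((347.9,247.6),.024)}
F=np.array(list(L),float)/1000; W=np.array([at("wrist",p,z,i)[:2] for p,z in L.values()])
fc,wc=F.mean(0),W.mean(0); a=F-fc;b=W-wc
th=np.arctan2((a[:,0]*b[:,1]-a[:,1]*b[:,0]).sum(),(a*b).sum()); c,n=np.cos(th),np.sin(th); Q=np.array([[c,-n],[n,c]])
t=wc-Q@fc; print("fixture",t,"th",th,"res mm",np.round((b-a@Q.T)*1000,1).tolist())
print("scale",np.linalg.norm(b)/np.linalg.norm(a))
for n_,p in dict(seat=(25,-60),knob=(-64,-60)).items(): print(n_,t+Q@(np.array(p)/1000))
zt=s["position"][2]+.0308
for n_,p in dict(nearL=(280,249),nearR=(353,249),hole=(316.5,278.5)).items(): print(n_,r.inv().apply(at("wrist",p,zt,i)-s["position"])*1000)
print(s["joints"])
E
```

```text
fixture [ 0.52621615 -0.02235994] th -0.05577284617755959 res mm [[-0.5, 0.7], [0.0, -0.2], [-0.3, -0.2], [-0.3, 0.0], [0.4, 0.1], [-0.8, -0.7], [1.5, 0.2]]
scale 1.0025348058002417
seat [ 0.54783265 -0.08366025]
knob [ 0.45897103 -0.07869904]
nearL [-14.86242618 -25.22762454 -30.80300637]
nearR [ 13.70518999 -25.21446966 -30.80066589]
hole [ -0.58431893 -12.95294811 -30.8009666 ]
[-0.19141414  0.37810037  0.24864337  1.80372704 -0.11021692  0.97312223
  1.62295991]
```

The view shows the pad at (276,207), knob 2 at (269,89), the bushes at (349,210) and (425,210), and the block held at (316,290). The fixture fit has residuals under 1.5 mm.

Request:
jog_arm([
  {"translation":[-36,-11,10],"turn":[0,0,0.004]},
  {"translation":[-36,-11,40],"turn":[0,0,0.004]},
  {"translation":[-36,-11,75],"turn":[0,0,0.004]},
  {"translation":[-36,-11,105],"turn":[0,0,0.004]},
  {"translation":[-36,-11,122],"turn":[0,0,0.004]},
  {"translation":[-36,-11,126],"turn":[0,0,0.004]},
  {"translation":[-36,-11,126],"turn":[0,0,0.004]},
  {"translation":[-36,-11,126],"turn":[0,0,0.004]},
  {"translation":[-36,-11,126],"turn":[0,0,0.004]},
])

```text
clock: 10.52
position: [0.5485, -0.0856, 0.0356]
ee_rot: [2.28, 2.158, 0.003]
force: [0.2, -1.0, -1.7]
width: 0.325
```

```bash
python3 - <<'E'
from h import *
s=arm.observe(); print(s["width"]*92,s["position"],s["force"],s["clock"],np.abs(s["dq"]).max())
plan([.5470,-.0836,.034],1.515)
im=arm.get_image("wrist"); cv2.imwrite("pics/w5.png",cv2.resize(im[40:340,170:490],None,fx=2,fy=2,interpolation=2))
E
```

```text
29.88963830807966 [ 0.54849158 -0.08555814  0.03561864] [ 0.20674496 -1.01955565 -1.68644037] 10.5167 0.007029314212543841
shift [ 1.9 -1.6  1.6] turn [0.003 0.    0.001] yaw now 1.516
```

View pics/w5.png

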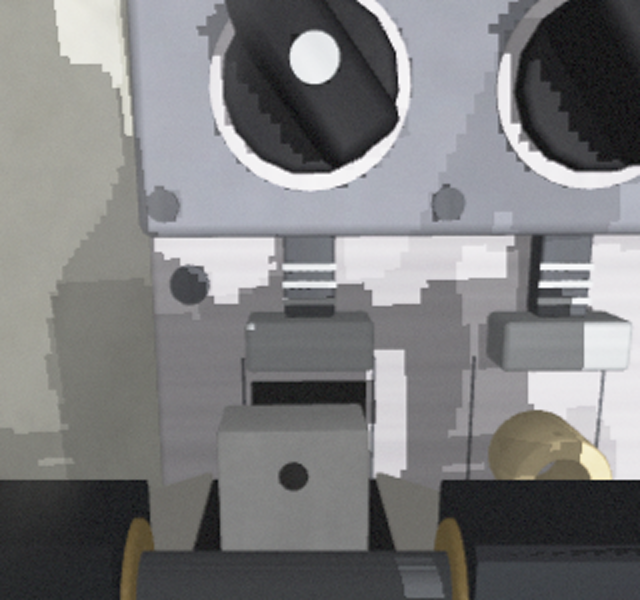

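```bash
python3 - <<'E'
from h import *
s=arm.observe(); r=R.from_rotvec(s["ee_rot"]); i=arm.camera_info("wrist")
t=np.array([.52622,-.02236]);th=-.05577;Q=np.array([[np.cos(th),-np.sin(th)],[np.sin(th),np.cos(th)]])
def show(n,p,z):
    w=at("wrist",np.array(p)/2+[169.75,39.75],z,i); print(n,"tool",np.round(r.inv().apply(w-s["position"])*1000,1),"fixture",np.round(Q.T@(w[:2]-t)*1000,1))
zb=s["position"][2]+.0308
show("jaw L front top",(247,368),.033);show("jaw R",(373,368),.033)
show("pad R at jaw line?",(367,395),.014);show("pad L",(252,395),.014)
show("hole",(293,477),zb);show("blk L",(219,432),zb);show("blk R",(368,432),zb)
show("knob top cap",(314,57),.075)
print(Q.T@(s["position"][:2]-t)*1000)
E
```

```text
jaw L front top tool [-11.5 -27.8   2.6] fixture [ -2.1 -73.3]
jaw R tool [ 18.2 -27.8   2.6] fixture [ -2.1 -43.7]
pad R at jaw line? tool [ 18.7 -16.3  21.6] fixture [  9.5 -43.1]
pad L tool [-11.4 -16.3  21.6] fixture [  9.5 -73.3]
hole tool [ -0.7 -13.1 -30.8] fixture [ 12.6 -62.5]
blk L tool [-15.2 -22.5 -30.9] fixture [  3.2 -77. ]
blk R tool [ 14.1 -22.5 -30.9] fixture [  3.2 -47.8]
knob top cap tool [  2.8 -89.6 -39.6] fixture [-64.  -59.1]
[ 25.71660307 -61.8114565 ]
```

Request:
jog_arm([
  {"translation":[1.5,0,0],"turn":[0,0,0]},
  {"translation":[1.5,0,0],"turn":[0,0,0]},
  {"translation":[1.5,0,0],"turn":[0,0,0]},
  {"translation":[1.5,0,0],"turn":[0,0,0]},
])

```text
clock: 10.9
position: [0.5475, -0.0838, 0.0345]
ee_rot: [2.281, 2.16, 0.001]
force: [-0.3, 0.1, -1.4]
width: 0.327
```

```bash
python3 - <<'E'
from h import *
s=arm.observe(); print(s["position"],s["ee_rot"],s["force"],s["clock"])
t=np.array([.52622,-.02236]);th=-.05577;Q=np.array([[np.cos(th),-np.sin(th)],[np.sin(th),np.cos(th)]])
print(Q.T@(s["position"][:2]-t)*1000)
E
```

```text
[ 0.54752594 -0.08381822  0.03446471] [2.28109445e+00 2.15959228e+00 7.26174526e-04] [-0.3091328   0.05650384 -1.37273723] 10.9
[ 24.69856797 -60.17504934]
```

Request:
jog_arm([
  {"translation":[2,0,0],"turn":[0,0,0]},
  {"translation":[2,0,4],"turn":[0,0,0]},
  {"translation":[2,0,10],"turn":[0,0,0]},
  {"translation":[2,0,16],"turn":[0,0,0]},
  {"translation":[2,0,21],"turn":[0,0,0]},
  {"translation":[2,0,25],"turn":[0,0,0]},
  {"translation":[2,0,27],"turn":[0,0,0]},
  {"translation":[2,0,27],"turn":[0,0,0]},
  {"translation":[2,0,27],"turn":[0,0,0]},
  {"translation":[2,0,27],"turn":[0,0,0]},
])

```text
clock: 11.73
position: [0.5476, -0.082, 0.0073]
ee_rot: [2.281, 2.159, 0.0]
force: [-0.9, -0.4, -0.8]
width: 0.327
```

Request:
jog_arm([
  {"translation":[0,0,1],"turn":[0,0,0]},
  {"translation":[0,0,2],"turn":[0,0,0]},
  {"translation":[0,0,2.5],"turn":[0,0,0]},
  {"translation":[0,0,2.5],"turn":[0,0,0]},
  {"translation":[0,0,2.5],"turn":[0,0,0]},
])

```text
clock: 12.15
position: [0.5474, -0.0819, 0.0046]
ee_rot: [-2.282, -2.16, -0.0]
force: [0.2, 0.0, -0.6]
width: 0.323
```

Request:
jog_arm([
  {"translation":[0,0,0.5],"turn":[0,0,0]},
  {"translation":[0,0,1],"turn":[0,0,0]},
  {"translation":[0,0,1],"turn":[0,0,0]},
  {"translation":[0,0,1],"turn":[0,0,0]},
])

```text
clock: 12.48
position: [0.5474, -0.0819, 0.0036]
ee_rot: [-2.282, -2.16, 0.0]
force: [-0.7, 0.2, -0.7]
width: 0.327
```

Request:
jog_arm([
  {"translation":[0,0,0.4],"turn":[0,0,0]},
  {"translation":[0,0,0.7],"turn":[0,0,0]},
  {"translation":[0,0,0.7],"turn":[0,0,0]},
  {"translation":[0,0,0.7],"turn":[0,0,0]},
])

```text
clock: 12.82
position: [0.5475, -0.0819, 0.0031]
ee_rot: [2.281, 2.16, 0.0]
force: [-1.8, 0.6, 3.0]
width: 0.326
```

Request:
jog_arm([
  {"translation":[0,0,0],"turn":[0,0,0]},
  {"translation":[0,0,0],"turn":[0,0,0]},
  {"translation":[0,0,0],"turn":[0,0,0]},
  {"translation":[0,0,0],"turn":[0,0,0]},
  {"translation":[0,0,0],"turn":[0,0,0]},
], claw=0.13)

```text
clock: 13.23
position: [0.5474, -0.0819, 0.0028]
ee_rot: [-2.281, -2.16, 0.0]
force: [0.3, -0.2, 0.3]
width: 0.432
```

Request:
jog_arm([
  {"translation":[0,0,-3],"turn":[0,0,0]},
  {"translation":[0,0,-10],"turn":[0,0,0]},
  {"translation":[0,0,-25],"turn":[0,0,0]},
  {"translation":[0,0,-50],"turn":[0,0,0]},
  {"translation":[0,0,-80],"turn":[0,0,0]},
  {"translation":[0,0,-90],"turn":[0,0,0]},
  {"translation":[0,0,-90],"turn":[0,0,0]},
  {"translation":[0,0,-90],"turn":[0,0,0]},
  {"translation":[0,0,-90],"turn":[0,0,0]},
])

```text
clock: 13.98
position: [0.5468, -0.0817, 0.0923]
ee_rot: [-2.281, -2.159, 0.001]
force: [-0.5, -0.6, -0.1]
width: 0.435
```

```bash
python3 - <<'E'
from h import *
s=arm.observe(); print(s["width"]*92,s["position"],s["force"],s["clock"])
i=arm.camera_info("wrist"); im=arm.get_image("wrist"); cv2.imwrite("pics/w6.png",cv2.resize(im[20:320,170:490],None,fx=2,fy=2,interpolation=2))
for r in arm.landmark_of("wrist","knob2")[:3]: print(r["confidence"],r["at"],at("wrist",r["at"],.037,i))
E
```

```text
40.00851882575738 [ 0.54678555 -0.08173059  0.09225228] [-0.50840059 -0.62334868 -0.13462428] 13.9833
0.91 [425.1, 97.5] [ 0.46170429 -0.01666172  0.037     ]
0.74 [534.2, 96.5] [0.4645232 0.0443495 0.037    ]
0.68 [315.8, 98.4] [ 0.45882423 -0.07782756  0.037     ]
```

View pics/w6.png

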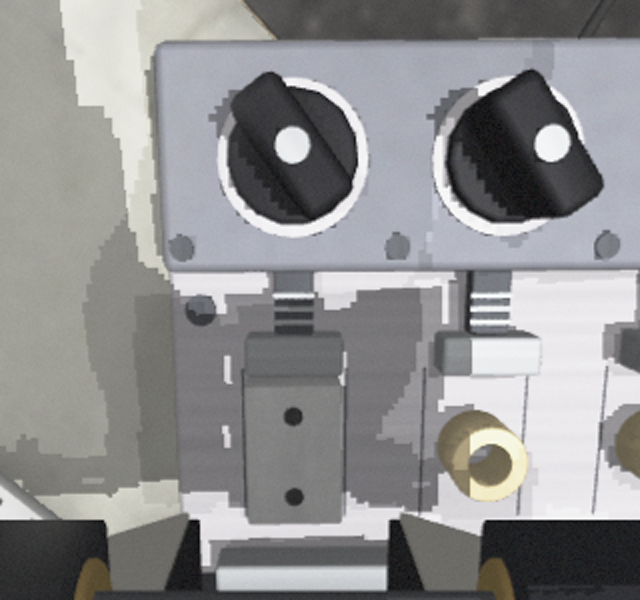

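Block sits aligned on the pad, between jaw and stop and released. Knob 2's cap is at (292,145) in the crop, and its bar edges run (232,105)-(308,218) and (285,80)-(352,185).

```bash
python3 - <<'E'
from h import *
s=arm.observe(); i=arm.camera_info("wrist")
g=lambda p,z=.075: at("wrist",np.array(p)/2+[169.75,19.75],z,i)
a=g((232,105));b=g((308,218));c=g((285,80));d=g((352,185)); cap=g((292,145)); disc=g((293,157),.038)
print("cap",cap,"ringcentre",disc,"angles",np.arctan2(*(b-a)[[1,0]]),np.arctan2(*(d-c)[[1,0]]))
print("len",np.linalg.norm(b-a))
print(s["joints"],s["ft_torque"])
plan([.4590,-.0780,.10],.60+np.pi/2)
E
```

```text
cap [ 0.45900535 -0.07787574  0.075     ] ringcentre [ 0.45856735 -0.07763346  0.038     ] angles 0.5574833754269014 0.5474772266380541
len 0.030712637122079597
[-0.12545724  0.44723306  0.24130619  1.89725277 -0.14229877  0.81563909
  1.70696669] [0.06200503 0.02589142 0.02457807]
shift [ -1.  -87.6  -8. ] turn [-0.002 -0.001 -0.655] yaw now 1.516
```

Request:
jog_arm([
  {"translation":[-1,-20,-8],"turn":[0,0,-0.12]},
  {"translation":[-1,-45,-8],"turn":[0,0,-0.24]},
  {"translation":[-1,-70,-8],"turn":[0,0,-0.36]},
  {"translation":[-1,-87.5,-8],"turn":[0,0,-0.48]},
  {"translation":[-1,-87.5,-8],"turn":[0,0,-0.6]},
  {"translation":[-1,-87.5,-8],"turn":[0,0,-0.625]},
  {"translation":[-1,-87.5,-8],"turn":[0,0,-0.625]},
  {"translation":[-1,-87.5,-8],"turn":[0,0,-0.625]},
  {"translation":[-1,-87.5,-8],"turn":[0,0,-0.625]},
  {"translation":[-1,-87.5,-8],"turn":[0,0,-0.625]},
  {"translation":[-1,-87.5,-8],"turn":[0,0,-0.625]},
], claw=0.35)

```text
clock: 15.0
position: [0.4602, -0.0781, 0.1008]
ee_rot: [-1.509, -2.756, 0.0]
force: [0.0, -1.4, 0.3]
width: 0.326
```

```bash
python3 - <<'E'
from h import *
s=arm.observe(); print(s["width"]*92,s["position"],s["force"],s["clock"],s["ft_torque"],s["joints"][6])
plan([.4590,-.0778,.036],.57+np.pi/2)
i=arm.camera_info("wrist"); im=arm.get_image("wrist"); cv2.imwrite("pics/w7.png",cv2.resize(im[160:410,160:480],None,fx=2,fy=2,interpolation=2))
E
```

```text
30.027736053157508 [ 0.46021603 -0.07806296  0.10075359] [ 0.04121026 -1.37477568  0.27165919] 15.0 [ 0.05715119  0.06836725 -0.00714072] 2.236398196421298
shift [ 0.9 -0.9 64.8] turn [-0.    -0.    -0.001] yaw now 2.14
```

View pics/w7.png

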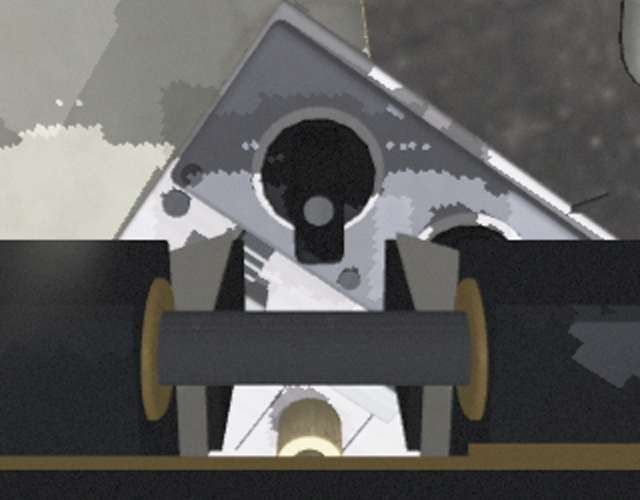

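Bar stands upright in the image at x≈318, midway between the fingers. Descending onto it.

Request:
jog_arm([
  {"translation":[0.5,-0.5,15],"turn":[0,0,0]},
  {"translation":[0.5,-0.5,30],"turn":[0,0,0]},
  {"translation":[0.5,-0.5,42],"turn":[0,0,0]},
  {"translation":[0.5,-0.5,52],"turn":[0,0,0]},
  {"translation":[0.5,-0.5,58],"turn":[0,0,0]},
  {"translation":[0.5,-0.5,62],"turn":[0,0,0]},
  {"translation":[0.5,-0.5,63],"turn":[0,0,0]},
  {"translation":[0.5,-0.5,63],"turn":[0,0,0]},
  {"translation":[0.5,-0.5,63],"turn":[0,0,0]},
])

```text
clock: 15.8
position: [0.4596, -0.078, 0.0383]
ee_rot: [1.507, 2.756, 0.0]
force: [-0.1, 1.2, 0.0]
width: 0.324
```

Request:
jog_arm([
  {"translation":[0,0,0],"turn":[0,0,0]},
  {"translation":[0,0,0],"turn":[0,0,0]},
  {"translation":[0,0,0],"turn":[0,0,0]},
  {"translation":[0,0,0],"turn":[0,0,0]},
  {"translation":[0,0,0],"turn":[0,0,0]},
  {"translation":[0,0,0],"turn":[0,0,0]},
], claw=1, grip_force=40)

```text
clock: 16.3
position: [0.4592, -0.0775, 0.0382]
ee_rot: [-1.506, -2.757, -0.001]
force: [-2.4, 2.6, 6.1]
width: 0.148
```

```bash
cat > st.py <<'E'
from h import *
import sys
n=int(sys.argv[1]) if len(sys.argv)>1 else 0
T=[];Fs=[]
for k in range(n+1):
    s=arm.observe(); T.append(s["ft_torque"]); Fs.append(s["force"])
    if k<n: arm.get_image("wrist")
r=R.from_rotvec(s["ee_rot"]).as_matrix()
print("t",s["clock"],"w",round(s["width"]*92,1),"pos",np.round(s["position"],4),"yaw",round(np.arctan2(r[1,0],r[0,0]),4),"F",np.round(np.mean(Fs,0),1),"T",np.round(np.mean(T,0),3),"sdTz",np.round(np.std([t[2] for t in T]),3),np.round([t[2] for t in T],3))
E
python3 st.py 3
```

```text
t 16.45 w 13.8 pos [ 0.4592 -0.0775  0.0383] yaw 2.1418 F [-2.1  2.2  6. ] T [0.576 0.479 0.247] sdTz 0.026 [0.235 0.243 0.222 0.29 ]
```

Request:
jog_arm([
  {"translation":[0,0,-0.5],"turn":[0,0,0]},
  {"translation":[0,0,-0.5],"turn":[0,0,0]},
  {"translation":[0,0,-0.5],"turn":[0,0,0]},
  {"translation":[0,0,-0.5],"turn":[0,0,0]},
  {"translation":[0,0,-0.5],"turn":[0,0,0]},
  {"translation":[0,0,-0.5],"turn":[0,0,0]},
])

```text
clock: 16.95
position: [0.4592, -0.0776, 0.0383]
ee_rot: [-1.506, -2.756, -0.0]
force: [0.3, 4.9, -3.7]
width: 0.148
```

```bash
python3 st.py 2
```

```text
t 17.05 w 13.7 pos [ 0.4592 -0.0776  0.0383] yaw 2.1413 F [ 0.2  4.8 -3.4] T [1.203 0.075 0.247] sdTz 0.026 [0.282 0.243 0.218]
```

Request:
jog_arm([
  {"translation":[0,0,0.2],"turn":[0,0,0.03]},
  {"translation":[0,0,0.2],"turn":[0,0,0.06]},
  {"translation":[0,0,0.2],"turn":[0,0,0.09]},
  {"translation":[0,0,0.2],"turn":[0,0,0.12]},
  {"translation":[0,0,0.2],"turn":[0,0,0.15]},
  {"translation":[0,0,0.2],"turn":[0,0,0.18]},
])

```text
clock: 17.55
position: [0.4592, -0.0775, 0.0383]
ee_rot: [-1.75, -2.609, -0.0]
force: [-0.8, 5.6, -0.7]
width: 0.145
```

```bash
python3 st.py 0
```

```text
t 17.55 w 13.4 pos [ 0.4592 -0.0775  0.0383] yaw 1.9598 F [-0.8  5.6 -0.7] T [1.237 0.226 0.278] sdTz 0.0 [0.278]
```

Request:
jog_arm([
  {"translation":[0,0,0],"turn":[0,0,0]},
  {"translation":[0,0,0],"turn":[0,0,0]},
  {"translation":[0,0,0],"turn":[0,0,0]},
  {"translation":[0,0,0],"turn":[0,0,0]},
  {"translation":[0,0,0],"turn":[0,0,0]},
])

```text
clock: 17.97
position: [0.4592, -0.0775, 0.0383]
ee_rot: [-1.748, -2.61, -0.001]
force: [-1.2, 5.8, -0.5]
width: 0.153
```

```bash
python3 st.py 2
```

```text
t 18.0667 w 13.7 pos [ 0.4592 -0.0775  0.0383] yaw 1.9609 F [-1.2  5.8 -0.3] T [1.275 0.212 0.122] sdTz 0.019 [0.102 0.147 0.118]
```

Request:
jog_arm([
  {"translation":[0.3,0,0],"turn":[0,0,0]},
  {"translation":[0.3,0,0],"turn":[0,0,0]},
  {"translation":[0.3,0,0],"turn":[0,0,0]},
  {"translation":[0.3,0,0],"turn":[0,0,0]},
  {"translation":[0.3,0,0],"turn":[0,0,0]},
  {"translation":[0.3,0,0],"turn":[0,0,0]},
])

```text
clock: 18.57
position: [0.4592, -0.0775, 0.0383]
ee_rot: [-1.749, -2.61, -0.0]
force: [-1.8, 4.9, 0.7]
width: 0.149
```

```bash
python3 st.py 3
```

```text
t 18.7167 w 13.8 pos [ 0.4592 -0.0775  0.0383] yaw 1.9609 F [-1.1  5.1  0.3] T [1.218 0.224 0.148] sdTz 0.037 [0.182 0.185 0.126 0.097]
```

Request:
jog_arm([
  {"translation":[0,0,0],"turn":[0,0,0.03]},
  {"translation":[0,0,0],"turn":[0,0,0.06]},
  {"translation":[0,0,0],"turn":[0,0,0.09]},
  {"translation":[0,0,0],"turn":[0,0,0.12]},
  {"translation":[0,0,0],"turn":[0,0,0.15]},
  {"translation":[0,0,0],"turn":[0,0,0.18]},
])

```text
clock: 19.22
position: [0.4592, -0.0775, 0.0383]
ee_rot: [-1.977, -2.441, -0.0]
force: [-1.3, 4.5, -0.4]
width: 0.149
```

```bash
python3 st.py 0
```

```text
t 19.2167 w 13.7 pos [ 0.4592 -0.0775  0.0383] yaw 1.7799 F [-1.3  4.5 -0.4] T [1.147 0.179 0.299] sdTz 0.0 [0.299]
```

Request:
jog_arm([
  {"translation":[0,0,0],"turn":[0,0,0]},
  {"translation":[0,0,0],"turn":[0,0,0]},
  {"translation":[0,0,0],"turn":[0,0,0]},
  {"translation":[0,0,0],"turn":[0,0,0]},
])

```text
clock: 19.55
position: [0.4592, -0.0775, 0.0383]
ee_rot: [-1.975, -2.443, -0.0]
force: [-0.8, 4.5, -0.2]
width: 0.145
```

```bash
python3 st.py 5
```

```text
t 19.8 w 13.6 pos [ 0.4592 -0.0775  0.0383] yaw 1.7817 F [-0.8  5.1  0.3] T [1.236 0.23  0.082] sdTz 0.018 [0.063 0.078 0.074 0.074 0.119 0.084]
```

Request:
jog_arm([
  {"translation":[0,0,0],"turn":[0,0,0.025]},
  {"translation":[0,0,0],"turn":[0,0,0.05]},
  {"translation":[0,0,0],"turn":[0,0,0.075]},
  {"translation":[0,0,0],"turn":[0,0,0.1]},
])

```text
clock: 20.13
position: [0.4592, -0.0775, 0.0383]
ee_rot: [-2.096, -2.34, -0.0]
force: [-0.9, 4.1, -0.4]
width: 0.15
```

```bash
python3 st.py 0
```

```text
t 20.1333 w 13.8 pos [ 0.4592 -0.0775  0.0383] yaw 1.681 F [-0.9  4.1 -0.4] T [1.191 0.21  0.362] sdTz 0.0 [0.362]
```

Request:
jog_arm([
  {"translation":[0,0,0],"turn":[0,0,0.025]},
  {"translation":[0,0,0],"turn":[0,0,0.05]},
])

```text
clock: 20.3
position: [0.4592, -0.0775, 0.0383]
ee_rot: [-2.153, -2.287, -0.0]
force: [-1.1, 5.7, 0.3]
width: 0.153
```

```bash
python3 st.py 0
```

```text
t 20.3 w 14.1 pos [ 0.4592 -0.0775  0.0383] yaw 1.631 F [-1.1  5.7  0.3] T [1.225 0.159 0.275] sdTz 0.0 [0.275]
```

Request:
jog_arm([
  {"translation":[0,0,0],"turn":[0,0,0.025]},
  {"translation":[0,0,0],"turn":[0,0,0.05]},
])

```text
clock: 20.47
position: [0.4592, -0.0775, 0.0383]
ee_rot: [-2.21, -2.233, -0.0]
force: [-0.3, 4.9, -0.4]
width: 0.151
```

```bash
python3 st.py 0
```

```text
t 20.4667 w 13.9 pos [ 0.4592 -0.0775  0.0383] yaw 1.5811 F [-0.3  4.9 -0.4] T [1.137 0.222 0.315] sdTz 0.0 [0.315]
```

Request:
jog_arm([
  {"translation":[0,0,0],"turn":[0,0,0.025]},
  {"translation":[0,0,0],"turn":[0,0,0.05]},
])

```text
clock: 20.63
position: [0.4592, -0.0775, 0.0383]
ee_rot: [-2.265, -2.177, -0.0]
force: [-0.8, 4.3, 0.7]
width: 0.152
```

```bash
python3 st.py 0
```

```text
t 20.6333 w 14.0 pos [ 0.4592 -0.0775  0.0383] yaw 1.5311 F [-0.8  4.3  0.7] T [1.16  0.167 0.333] sdTz 0.0 [0.333]
```

Request:
jog_arm([
  {"translation":[0,0,0],"turn":[0,0,0.025]},
  {"translation":[0,0,0],"turn":[0,0,0.05]},
])

```text
clock: 20.8
position: [0.4592, -0.0775, 0.0383]
ee_rot: [-2.319, -2.119, -0.0]
force: [-1.0, 5.3, 0.3]
width: 0.151
```

```bash
python3 st.py 0
```

```text
t 20.8 w 13.9 pos [ 0.4592 -0.0775  0.0383] yaw 1.4811 F [-1.   5.3  0.3] T [1.155 0.186 0.291] sdTz 0.0 [0.291]
```

Request:
jog_arm([
  {"translation":[0,0,0],"turn":[0,0,0.025]},
  {"translation":[0,0,0],"turn":[0,0,0.05]},
])

```text
clock: 20.97
position: [0.4592, -0.0775, 0.0383]
ee_rot: [-2.371, -2.061, -0.0]
force: [-0.7, 4.6, 0.4]
width: 0.149
```

```bash
python3 st.py 10
```

```text
t 21.4667 w 13.9 pos [ 0.4592 -0.0775  0.0383] yaw 1.4322 F [-0.7  5.3  0.2] T [1.197 0.168 0.185] sdTz 0.062 [0.343 0.255 0.175 0.187 0.125 0.213 0.127 0.131 0.159 0.154 0.166]
```

Request:
jog_arm([
  {"translation":[0,0,0],"turn":[0,0,0.02]},
  {"translation":[0,0,0],"turn":[0,0,0.04]},
])

```text
clock: 21.63
position: [0.4592, -0.0775, 0.0383]
ee_rot: [-2.411, -2.014, -0.0]
force: [-2.0, 4.8, 0.3]
width: 0.149
```

```bash
python3 st.py 10
```

```text
t 22.1333 w 13.8 pos [ 0.4591 -0.0775  0.0383] yaw 1.3923 F [-0.6  5.3  0.2] T [1.187 0.171 0.199] sdTz 0.046 [0.294 0.246 0.201 0.169 0.187 0.155 0.191 0.218 0.161 0.127 0.243]
```

Request:
jog_arm([
  {"translation":[0,0,0],"turn":[0,0,0.02]},
  {"translation":[0,0,0],"turn":[0,0,0.04]},
])

```text
clock: 22.3
position: [0.4592, -0.0775, 0.0383]
ee_rot: [-2.451, -1.965, -0.0]
force: [0.1, 5.0, 1.0]
width: 0.146
```

```bash
python3 st.py 10
```

```text
t 22.8 w 13.3 pos [ 0.4592 -0.0775  0.0383] yaw 1.3524 F [-0.5  5.2  0.2] T [1.19  0.16  0.212] sdTz 0.035 [0.279 0.218 0.203 0.227 0.252 0.183 0.187 0.214 0.143 0.237 0.191]
```

Request:
jog_arm([
  {"translation":[0,0,0],"turn":[0,0,0.02]},
  {"translation":[0,0,0],"turn":[0,0,0.04]},
])

```text
clock: 22.97
position: [0.4592, -0.0775, 0.0383]
ee_rot: [-2.49, -1.916, -0.0]
force: [-0.7, 5.0, 0.6]
width: 0.153
```

```bash
python3 st.py 10
```

```text
t 23.4667 w 13.6 pos [ 0.4592 -0.0775  0.0383] yaw 1.3124 F [-0.8  5.1  0.1] T [1.184 0.146 0.209] sdTz 0.045 [0.305 0.269 0.223 0.213 0.187 0.23  0.161 0.168 0.169 0.211 0.159]
```

Request:
jog_arm([
  {"translation":[0,0,0],"turn":[0,0,0.02]},
  {"translation":[0,0,0],"turn":[0,0,0.04]},
])

```text
clock: 23.63
position: [0.4592, -0.0775, 0.0383]
ee_rot: [-2.527, -1.866, -0.0]
force: [-0.2, 5.5, 0.6]
width: 0.149
```

```bash
python3 st.py 6
```

```text
t 23.9333 w 13.8 pos [ 0.4592 -0.0775  0.0383] yaw 1.2723 F [-0.5  5.4  0.4] T [1.186 0.16  0.22 ] sdTz 0.053 [0.274 0.315 0.187 0.197 0.197 0.225 0.146]
```

Request:
jog_arm([
  {"translation":[0,0,0],"turn":[0,0,0.02]},
  {"translation":[0,0,0],"turn":[0,0,0.04]},
])

```text
clock: 24.1
position: [0.4592, -0.0775, 0.0383]
ee_rot: [-2.564, -1.815, -0.0]
force: [-0.3, 4.6, -0.4]
width: 0.151
```

```bash
python3 st.py 6
```

```text
t 24.4 w 13.5 pos [ 0.4592 -0.0775  0.0383] yaw 1.2324 F [-0.7  5.4  0.1] T [1.172 0.151 0.24 ] sdTz 0.046 [0.294 0.311 0.255 0.188 0.197 0.243 0.194]
```

Request:
jog_arm([
  {"translation":[0,0,0],"turn":[0,0,0.02]},
  {"translation":[0,0,0],"turn":[0,0,0.04]},
])

```text
clock: 24.57
position: [0.4592, -0.0775, 0.0383]
ee_rot: [-2.6, -1.763, -0.0]
force: [-0.9, 5.7, -0.4]
width: 0.147
```

```bash
python3 st.py 8; python3 -c "
from h import *
im=arm.get_image('wrist'); cv2.imwrite('pics/w8.png',im)"
```

```text
t 24.9667 w 13.7 pos [ 0.4592 -0.0774  0.0383] yaw 1.1925 F [-0.5  5.3 -0.1] T [1.17  0.127 0.232] sdTz 0.045 [0.326 0.284 0.246 0.209 0.225 0.196 0.194 0.23  0.178]
```

View pics/w8.png

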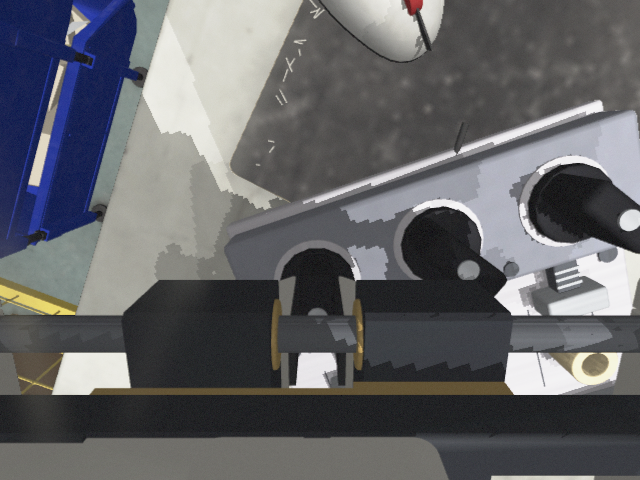

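The gripper holds knob 2 at (317,300), clear of knob 1 at (440,250). No clamping felt yet, so I keep turning.

Request:
jog_arm([
  {"translation":[0,0,0],"turn":[0,0,0.02]},
  {"translation":[0,0,0],"turn":[0,0,0.04]},
])

```text
clock: 25.18
position: [0.4592, -0.0774, 0.0383]
ee_rot: [-2.635, -1.711, -0.0]
force: [-0.4, 4.7, 0.6]
width: 0.147
```

```bash
python3 st.py 8
```

```text
t 25.5833 w 13.8 pos [ 0.4592 -0.0775  0.0383] yaw 1.1524 F [-0.5  5.   0.2] T [1.168 0.143 0.219] sdTz 0.042 [0.304 0.238 0.193 0.247 0.174 0.185 0.254 0.202 0.171]
```

Request:
jog_arm([
  {"translation":[0,0,0],"turn":[0,0,0.02]},
  {"translation":[0,0,0],"turn":[0,0,0.04]},
])

```text
clock: 25.75
position: [0.4592, -0.0775, 0.0383]
ee_rot: [-2.668, -1.658, -0.0]
force: [-1.2, 5.9, 0.2]
width: 0.15
```

```bash
python3 st.py 8
```

```text
t 26.15 w 13.5 pos [ 0.4592 -0.0775  0.0383] yaw 1.1124 F [-1.   5.   0.2] T [1.159 0.14  0.222] sdTz 0.039 [0.257 0.3   0.196 0.241 0.216 0.229 0.158 0.206 0.194]
```

Request:
jog_arm([
  {"translation":[0,0,0],"turn":[0,0,0.02]},
  {"translation":[0,0,0],"turn":[0,0,0.04]},
])

```text
clock: 26.32
position: [0.4592, -0.0774, 0.0383]
ee_rot: [-2.701, -1.604, -0.0]
force: [0.1, 5.2, 0.2]
width: 0.146
```

```bash
python3 st.py 8
```

```text
t 26.7167 w 13.6 pos [ 0.4592 -0.0774  0.0383] yaw 1.0724 F [-0.6  5.   0.2] T [1.152 0.114 0.241] sdTz 0.041 [0.316 0.206 0.27  0.285 0.248 0.238 0.174 0.217 0.218]
```

Request:
jog_arm([
  {"translation":[0,0,0],"turn":[0,0,0.015]},
  {"translation":[0,0,0],"turn":[0,0,0.03]},
])

```text
clock: 26.88
position: [0.4592, -0.0774, 0.0383]
ee_rot: [-2.724, -1.564, 0.0]
force: [0.4, 5.2, 0.3]
width: 0.151
```

```bash
python3 st.py 8
```

```text
t 27.2833 w 13.5 pos [ 0.4592 -0.0774  0.0383] yaw 1.0427 F [-0.4  5.1  0.1] T [1.142 0.129 0.314] sdTz 0.028 [0.372 0.335 0.29  0.282 0.319 0.309 0.289 0.293 0.334]
```

Request:
jog_arm([
  {"translation":[0,0,0],"turn":[0,0,0]},
  {"translation":[0,0,0],"turn":[0,0,0]},
  {"translation":[0,0,0],"turn":[0,0,0]},
  {"translation":[0,0,0],"turn":[0,0,0]},
  {"translation":[0,0,0],"turn":[0,0,0]},
  {"translation":[0,0,0],"turn":[0,0,0]},
  {"translation":[0,0,0],"turn":[0,0,0]},
  {"translation":[0,0,0],"turn":[0,0,0]},
  {"translation":[0,0,0],"turn":[0,0,0]},
  {"translation":[0,0,0],"turn":[0,0,0]},
])

```text
clock: 28.12
position: [0.4592, -0.0774, 0.0383]
ee_rot: [-2.724, -1.564, -0.0]
force: [-0.3, 5.2, -0.2]
width: 0.151
```

```bash
python3 st.py 10
```

```text
t 28.6167 w 13.7 pos [ 0.4592 -0.0775  0.0383] yaw 1.0426 F [-0.4  5.1 -0.1] T [1.137 0.117 0.309] sdTz 0.039 [0.327 0.266 0.359 0.284 0.268 0.339 0.254 0.312 0.317 0.288 0.379]
```

Request:
jog_arm([
  {"translation":[0,0,0],"turn":[0,0,0.01]},
  {"translation":[0,0,0],"turn":[0,0,0.02]},
])

```text
clock: 28.78
position: [0.4592, -0.0774, 0.0383]
ee_rot: [-2.74, -1.537, -0.0]
force: [-0.6, 4.5, 0.6]
width: 0.148
```

```bash
python3 st.py 8
```

```text
t 29.1833 w 13.8 pos [ 0.4592 -0.0774  0.0383] yaw 1.0227 F [-0.7  5.   0.1] T [1.121 0.119 0.367] sdTz 0.02 [0.391 0.38  0.366 0.349 0.342 0.389 0.348 0.392 0.347]
```

Request:
jog_arm([
  {"translation":[0,0,0],"turn":[0,0,0.004]},
  {"translation":[0,0,0],"turn":[0,0,0.008]},
  {"translation":[0,0,0],"turn":[0,0,0.008]},
  {"translation":[0,0,0],"turn":[0,0,0.008]},
  {"translation":[0,0,0],"turn":[0,0,0.008]},
])

```text
clock: 29.6
position: [0.4592, -0.0774, 0.0383]
ee_rot: [-2.745, -1.527, -0.0]
force: [-1.0, 4.6, -0.1]
width: 0.147
```

```bash
python3 st.py 10
```

```text
t 30.1 w 13.8 pos [ 0.4592 -0.0775  0.0383] yaw 1.0148 F [-0.4  5.1  0.2] T [1.114 0.115 0.413] sdTz 0.023 [0.367 0.407 0.426 0.403 0.438 0.424 0.384 0.42  0.394 0.443 0.436]
```

Clamping began near yaw 1.085, and the tool is now 0.07 rad past that, which is about 10 N by the spring rate. The moment-based bounds run from 7.5 to 13.7 N. Releasing.

Request:
jog_arm([
  {"translation":[0,0,0],"turn":[0,0,0]},
  {"translation":[0,0,0],"turn":[0,0,0]},
  {"translation":[0,0,0],"turn":[0,0,0]},
  {"translation":[0,0,0],"turn":[0,0,0]},
  {"translation":[0,0,0],"turn":[0,0,0]},
], claw=0.35)

```text
clock: 30.52
position: [0.4593, -0.0782, 0.0383]
ee_rot: [2.747, 1.523, 0.0]
force: [0.9, 0.1, -0.2]
width: 0.325
```

```bash
python3 st.py 1
```

```text
t 30.5667 w 30.0 pos [ 0.4593 -0.078   0.0383] yaw 1.0126 F [ 0.4 -0.3 -0.2] T [-0.041  0.006 -0.019] sdTz 0.004 [-0.023 -0.014]
```

Request:
jog_arm([
  {"translation":[0,0,-5],"turn":[0,0,0]},
  {"translation":[0,0,-20],"turn":[0,0,0]},
  {"translation":[0,0,-45],"turn":[0,0,0]},
  {"translation":[0,0,-75],"turn":[0,0,0]},
  {"translation":[0,0,-105],"turn":[0,0,0]},
  {"translation":[0,0,-130],"turn":[0,0,0]},
  {"translation":[-25,25,-130],"turn":[0,0,-0.12]},
  {"translation":[-35,60,-130],"turn":[0,0,-0.24]},
  {"translation":[-45,90,-130],"turn":[0,0,-0.36]},
  {"translation":[-45,100,-130],"turn":[0,0,-0.48]},
  {"translation":[-45,100,-130],"turn":[0,0,-0.5]},
  {"translation":[-45,100,-130],"turn":[0,0,-0.5]},
])

```text
clock: 31.57
position: [0.5198, -0.1692, 0.1681]
ee_rot: [-2.287, -2.154, 0.001]
force: [0.5, -0.4, -0.3]
width: 0.323
```

```bash
python3 -c "
from h import *
im=arm.get_image('wrist'); cv2.imwrite('pics/w9.png',im)"; python3 st.py 1
```

```text
t 31.6667 w 30.0 pos [ 0.5193 -0.1679  0.1681] yaw 1.5102 F [-0.6 -0.5  0.2] T [ 0.048  0.028 -0.028] sdTz 0.019 [-0.01  -0.047]
```

View pics/w9.png

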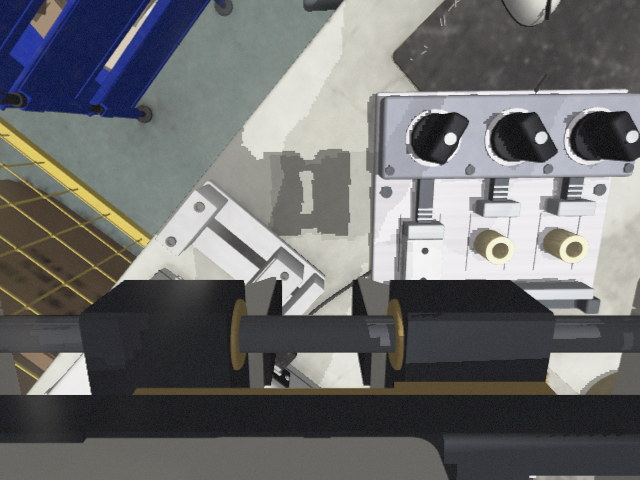

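```bash
python3 -c "
from h import *
s=arm.observe(); print(s['clock'],s['force'],np.abs(s['dq']).max()); print(arm.sign_off())"
```

```text
31.6667 [-0.83799916 -0.59038076  0.53576728] 0.01167011421722468
the job is handed in; nothing more can be done
None
```

I laid the block lengthwise on the pad in the right nest, released it, and turned that nest's knob clockwise until the jaw held it against the spring stop. I let go of the knob and handed the job in at about 31.7 s.

- **Clamping force:** about 10 N by my best estimate, not confirmed. I felt clamping begin and turned about 0.07 rad further, which gives about 10 N at the stated spring rate. The wrist moment readings disagreed, giving 7.5 to 13.7 N depending on how much of the knob's friction had faded. Before contact the held-still moment was also about 0.2 N m, though it should have faded to near zero.
- **First grasp missed:** the fingers first closed above the block, because the real tips sit about 17 mm short of the reported tool point. The pictures and force readings showed no sign that the block was touched. The second grasp, lowered step by step, held it at about 7 N.
- **Last checks:** the final picture showed the jaw up against the block and both bushes still standing in their nests. The other two knobs looked untouched. The robot was clear of everything, with wrist force near zero. The gripper hid the far end of the block and the stop in that picture.

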